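# Fold the flap of a shoe-box insert over the bench edge

## Task

Pre-fold the cardboard insert for the shoe box: push it flat over the bench until its crease lies right along the bench's far edge, so that the whole flap and nothing more sticks out over the floor, then press the flap down until it stays folded square down against the edge, and take your hand away. Everything is done by pushing and pressing, never by lifting the insert off the bench, and the glue stick, the sticky notes and the small loose carton stay where they are.

Things in the scene. Friction and masses are not known exactly. Their poses are not given: they have to be found in the camera images.
- edge (a point): fixed point on the upper corner of the left-hand white bench's far edge, over the floor. x: level, square out from the edge (bench at x < 0); y: along the edge, to the robot's left; z up, bench top z = 0. Straight from y = -165 mm, where a second bench, equally high, juts farther out (no folding over that one), to +350 mm. Edge face upright, 38 mm high; beneath, all stands back 25 mm.
- insert: loose brown cardboard insert, 8 mm thick, about 0.28 kg, flat on the bench (friction about 0.6), 25 to 95 mm back from its place and up to 0.5 rad askew. Panel 100 mm (own x) by 120 mm (own y); at own x = +50 mm a dark crease across its full width, then a flap as wide and thick, 55 mm long. Origin: centre of the panel's underside, x toward the flap, z up.
- crease_left (a point): left end (own y = +60 mm) of the insert's crease, on the underside; axes as the insert
- crease_right (a point): right end (own y = -60 mm) of the insert's crease, on the underside; axes as the insert
- push_edge (a point): middle of the panel's back edge (own x = -50 mm), the 8 mm high side that faces away from the flap, at half its thickness. Keep the hand clear of what stands fixed nearby: a pile of big cartons on the left, over 220 mm high, nearest corner at x = -265, y = +60 mm in the frame of edge; a label printer on the right, 125 mm high, beyond y = -280 mm
- flap_board (a joint): angle of the flap about the crease line on the underside: 0 flat with the panel, growing as it folds down, 1.57 square down, at most 1.75; it cannot fold upward. Stiff crease (about 0.03 N m of friction, no spring): the flap does not sag and stays where it is left.
- flap_end (a point): middle of the free end of the flap, 55 mm from the crease, at half its thickness; moves with the flap
- glue_stick: upright glue stick, orange and white, 28 mm across, 95 mm tall; origin at the centre of its foot. Bystander, loose.
- note_pad: block of yellow sticky notes, 70 x 76 mm, 14 mm high; origin at the centre of its underside. Bystander, loose; it and the small carton may have changed places.
- small_carton: small closed brown carton, 55 x 105 mm, 35 mm high; origin at the centre of its underside. Bystander, loose.

How it is judged:
On the way, in this order (a step that is already met when the one before it is completed fails the run):
1. the crease lies along the bench edge, both its ends within 5 mm, with the flap still flat (x of crease_left in the frame of edge between -0.005 and 0.005 m and x of crease_right in the frame of edge between -0.005 and 0.005 m and value of joint flap_board below 0.3 rad), for 0.2 s.
2. the flap is pressed down past 72 degrees (value of joint flap_board above 1.25 rad), for 0.2 s.
At the end, for the whole second after the job is handed in: the panel lies flat and still on the bench, both ends of the crease within 5 mm of the bench edge, and the flap stays folded down by more than 72 degrees (1.25 rad) (x of crease_left in the frame of edge between -0.005 and 0.005 m and x of crease_right in the frame of edge between -0.005 and 0.005 m and value of joint flap_board above 1.25 rad and height (world z) of insert between -0.004 and 0.004 m and angle between insert's own z axis and vertical below 0.06 rad and linear speed of insert below 0.01 m/s and velocity of joint flap_board below 0.05 rad/s); the robot touches nothing.
It fails at once if the insert is lifted off the bench (10 mm) or tipped up (height (world z) of insert above 0.01 m or angle between insert's own z axis and vertical above 0.2 rad).
It fails at once if the insert is pushed off the bench (height (world z) of insert below -0.05 m).
It fails at once if the glue stick, the sticky notes or the small carton is moved by more than 12 mm (distance of any of glue_stick, note_pad, small_carton from where it was at the start of the episode above 0.012 m).
It also fails if it takes over 69 s, if anything falls off the work surface, if the arm or the gripper's body presses on something with over 40 N, if the wrist force passes 120 N, or if a joint passes its speed limit or range.

## Robot

A 7-joint arm with a two-finger parallel gripper is mounted at the origin on the work surface; the furniture and walls round the work are solid. World frame = base frame: x ahead of the robot, y to its left, z up, the work surface at z = 0. Lengths are in m, angles in rad, forces in N, time in s.
With the tool pointing down it reaches from about 0.4 to 0.85 m from the base axis. Payload 10.4 kg.
Tool frame: the origin (TCP) lies between the finger pads; the fingertips stand tcp_to_tips ahead of it and the grasp point (between the pads) lies 8 mm behind it (tcp_to_tips is the distance from the TCP to the fingertips, in m); z points along the fingers, y is the line along which they close (so a half turn about z gives the same grasp; the last joint's range is limited). The gripper opens to 85 mm and grips with 20 to 120 N. Pads are 22 mm wide; open, the fingers measure 114 mm over their backs; the gripper's body (76 mm by 85 mm) begins 54 mm behind the grasp point. The pads swing forward as they close: fully open they stand 13 mm farther back than shut.
Start: joints at [1.234, 0.332, -0.065, 1.46, 0.022, 1.35, -0.088], TCP at [0.193, -0.594, 0.242] pointing down, gripper open.
Joint ranges: [-2.6, 2.6], [-0.5, 2.12], [-1.47, 1.34], [0.16, 2.42], [-1.27, 4.41], [0.06, 2.06], [-2.6, 2.6]. Speed limits (rad/s): [2.22, 2.22, 2.79, 2.79, 3.14, 3.14, 3.14].

## Interface

Orientations are given as a unit quaternion [x, y, z, w].
In Python, from workcell import * gives the robot as it stands.
- The arm moves only by the tool apply_moves, never from a script. Its argument "rows" is a list of rows, each an object of numbers: "x", "y", "z": the shift along the tool's x, y, z in mm; "ax", "ay", "az": the turn, a rotation vector about the tool's x, y, z in degrees; "gripper": the closure, from 0 (fully open) to 1 (shut). A call has 1 to 5 rows; each row shifts and turns the commanded pose from where the row before left it, along the tool's axes as they then stand; what a row does not reach is not made up. A row lasts 1/12 s, in which the tool goes at most 41.7 mm and 7.16 degrees, less where a joint would pass 70% of its speed; a pose out of reach is approached as far as the arm can. A call with a gripper value outside its range is refused whole. The fingers move at their own pace and stop on an object; "newtons" is the grip in N (left out, the last holds). Time passes only in rows, so rows that do not move let the fingers close. It gives the time, the measured TCP pose, the force, the opening and the grip force at its end, in the units of the state.
- get_obs(): the state, without advancing time (a new reading comes with each control period).
- camera(name): name is "scene" or "top" or "wrist"; returns a dict with "color" (480x640x3 uint8, red, green, blue), "fov_y" (degrees; the focal length in pixels is half the picture's height over the tangent of half this angle, whatever the lens; pixels are square), "cx", "cy" (the principal point, pixels), "k1" (the pictures are not rectified: a ray, as slopes to the right and down, at radius r is drawn at 1 + k1 r^2 times it, then the intrinsics apply), "rvec" (rotation vector, rad) and "tvec" (3), from world to camera coordinates, as OpenCV has them. Camera axes: x right, y down, z forward; pixel columns grow to the right and rows downward; lengths in m; the calibration is good to about 2 mm. A picture is of the moment at which its call begins. There is no depth.
- hand_in(): hands the job in; it is judged then, once.
The state is a dict: "clock": time; "joint_pos": joint angles; "joint_velocities": joint speeds; "tau": joint torques, N m; "position": TCP position; "ee_rot": TCP orientation; "ft_force": force on the tool from outside, world axes, zero at the start; "torque": the same for the moment, N m; "grip_width": opening from 0.0 (shut) to 1.0 (fully open); "grasp_force": force on a finger pad.
Only numpy, scipy, OpenCV 4.12 (cv2) and the standard library are available. Lean on these libraries where they do the work, as an engineer would, in place of code of your own. Each camera call takes 0.05 s, during which the arm holds its last target. There are 200 camera calls.

## Working session

There is one attempt and no reset: what is moved stays moved. The work goes in short steps, Python scripts to look and compute and a tool call to move; the robot and the scene stay as the last step left them, time stands still between calls to the robot, and variables do not carry over. Pictures are saved under pics/ and viewed, at most 10 in all, crops included, and the job is handed in when it is done.

Besides the shell and the picture viewer there is one more tool, called after ">>>" by a JSON object that holds its "method" and its "body". apply_moves: Moves the arm, as the interface text tells. Its arguments: {"type":"object","properties":{"rows":{"type":"array","items":{"type":"object","properties":{"x":{"type":"number"},"y":{"type":"number"},"z":{"type":"number"},"ax":{"type":"number"},"ay":{"type":"number"},"az":{"type":"number"},"gripper":{"type":"number"}}}},"newtons":{"type":"number"}},"required":["rows"]}

```bash
mkdir -p pics; cat > h.py <<'E'
from workcell import *
import numpy as np, cv2
from scipy.spatial.transform import Rotation as R
def K(c):
    h,w=c["color"].shape[:2]; f=h/2/np.tan(np.radians(c["fov_y"])/2)
    return np.array([[f,0,c["cx"]],[0,f,c["cy"]],[0,0,1.]]),np.array([c["k1"],0,0,0,0.])
def ray(c,uv,z):
    k,d=K(c); n=cv2.undistortPoints(np.array(uv,float).reshape(-1,1,2),k,d).reshape(-1,2)
    Rm=cv2.Rodrigues(np.array(c["rvec"],float))[0]; t=np.array(c["tvec"],float)
    o=-Rm.T@t; D=np.c_[n,np.ones(len(n))]@Rm
    return o+D*((z-o[2])/D[:,2])[:,None]
def proj(c,P):
    k,d=K(c); return cv2.projectPoints(np.array(P,float).reshape(-1,3),np.array(c["rvec"],float),np.array(c["tvec"],float),k,d)[0].reshape(-1,2)
def save(c,n): cv2.imwrite("pics/"+n+".png",c["color"][:,:,::-1])
E
python3 - <<'E'
from h import *
import pickle
for n in("top","scene"):
    c=camera(n); save(c,n+"0"); pickle.dump(c,open(n+"0.pkl","wb")); print(n,c["fov_y"],c["k1"],c["rvec"],c["tvec"])
o=get_obs(); print(o); print(R.from_quat(o["ee_rot"]).as_matrix().round(3))
try: print(tcp_to_tips)
except Exception as e: print(e)
E
```

```text
top 54.26766754868742 -0.004074749043127386 [ 2.19793842 -2.15532913  0.07799419] [0.21000696 0.53977768 0.83924761]
scene 51.26876149794325 0.01272055138512451 [ 1.27044333 -2.34219156  0.85769365] [0.44405261 0.25927905 0.79304482]
{'clock': 0.1, 'joint_pos': array([ 1.23437642,  0.33282091, -0.06471042,  1.46086236,  0.02156236,
        1.34989517, -0.08850687]), 'joint_velocities': array([-0.00204643, -0.00132866,  0.00090713, -0.00256584, -0.0005575 ,
        0.00050685, -0.00129597]), 'tau': array([ 1.76757869e-03, -6.26742911e+01,  4.93238959e-02, -3.92432356e+01,
        1.63601968e-02,  6.89992419e-03, -2.50519417e-05]), 'position': array([ 0.19284881, -0.59416229,  0.24158545]), 'ee_rot': array([ 9.87713567e-01,  1.56273769e-01, -1.09936743e-04, -6.36838492e-04]), 'ft_force': array([ 0.79052081,  0.69557589, -0.47740143]), 'torque': array([ 0.00985933, -0.0083795 , -0.00884872]), 'grasp_force': 0.0, 'grip_width': 0.9968329829978374}
[[ 0.951  0.309 -0.   ]
 [ 0.309 -0.951  0.001]
 [-0.    -0.001 -1.   ]]
0.011
```

View pics/top0.png

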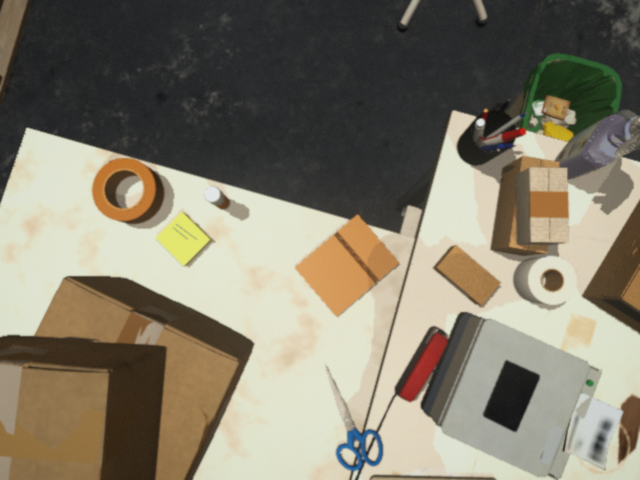

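View pics/scene0.png

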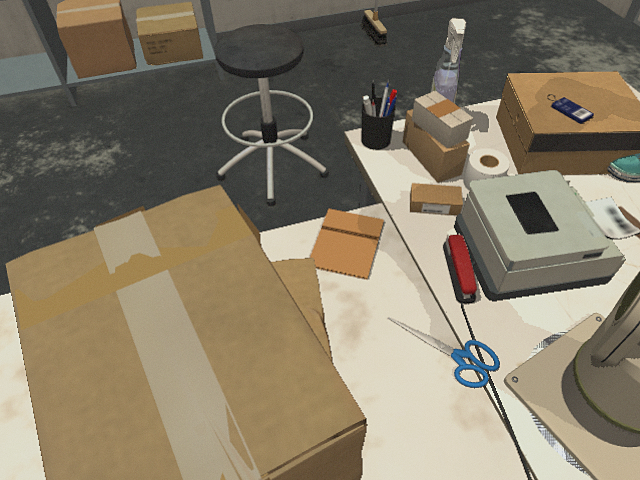

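Top view: the insert spans (298,215)–(398,315) with its crease from about (335,235) to (372,283). The bench edge runs from (25,128) to (415,238). The glue stick is at (215,195), the notes at (185,238) and the small carton at (467,275). Next I measure these.

```bash
cat > m.py <<'E'
from h import *
def edge_fit(c):
    g=cv2.cvtColor(c["color"],cv2.COLOR_RGB2GRAY); pts=[]
    for u in list(range(40,95,3))+list(range(170,200,3))+list(range(235,330,3))+list(range(375,400,3)):
        v0=int(128+(u-25)*110/390); col=cv2.GaussianBlur(g,(1,3),0)[v0-14:v0+15,u].astype(float)
        d=np.diff(col); i=d.argmax()
        if d[i]>25: pts.append((u,v0-14+i+0.5))
    P=ray(c,pts,0)[:,:2]
    for _ in range(3):
        m=P.mean(0); _,_,V=np.linalg.svd(P-m); r=(P-m)@V[1]; P=P[abs(r)<max(.003,2*r.std())]
    d=V[0]*np.sign(V[0][1]); return m,d,len(P),r.std()
def insert(c,roi):
    x0,y0,x1,y1=roi; hsv=cv2.cvtColor(c["color"],cv2.COLOR_RGB2HSV)
    M=cv2.inRange(hsv,(5,90,60),(20,255,255)); Z=np.zeros_like(M); Z[y0:y1,x0:x1]=M[y0:y1,x0:x1]
    Z=cv2.morphologyEx(Z,cv2.MORPH_CLOSE,np.ones((7,7)))
    k=max(cv2.findContours(Z,cv2.RETR_EXTERNAL,cv2.CHAIN_APPROX_NONE)[0],key=cv2.contourArea)
    W=ray(c,k.reshape(-1,2),.008)[:,:2]
    return W,k
E
python3 - <<'E'
from m import *
import pickle
c=pickle.load(open("top0.pkl","rb"))
m,d,n,s=edge_fit(c); nx=np.array([d[1],-d[0]]); print("edge",m,d,n,s)
W,k=insert(c,(285,205,412,325)); r=cv2.minAreaRect((W*1000).astype(np.float32)); print(r, cv2.boxPoints(r))
cr=ray(c,[(335,235),(372,283)],.008); print("crease",cr)
J=ray(c,[(408,238),(415,238),(214,203),(186,238),(467,275),(370,410),(455,110),(420,236)],0); print("misc",J)
E=lambda p:np.array([(p-m)@nx,(p-m)@d])
print("box in edge fr"); print(np.array([E(b/1000) for b in cv2.boxPoints(r)]).round(4)); print([E(p[:2]).round(4) for p in cr]); print([E(p[:2]).round(3) for p in J])
E
```

```text
edge [0.64430773 0.40055281] [0.25867786 0.96596365] 70 0.0005257788221499125
((493.1685485839844, 160.57192993164062), (121.60859680175781, 156.14285278320312), 41.53229904174805) [[395.8869   178.69899 ]
 [499.41617   61.813248]
 [590.4502   142.44487 ]
 [486.92093  259.33063 ]]
crease [[0.54739946 0.18339812 0.008     ]
 [0.45930024 0.11330282 0.008     ]]
misc [[ 5.45099498e-01  4.54221270e-02  0.00000000e+00]
 [ 5.45353302e-01  3.22389205e-02  0.00000000e+00]
 [ 6.04867092e-01  4.14313053e-01  0.00000000e+00]
 [ 5.37027328e-01  4.64927340e-01  0.00000000e+00]
 [ 4.77671351e-01 -6.52292366e-02  0.00000000e+00]
 [ 2.27157744e-01  1.13645580e-01 -1.11022302e-16]
 [ 7.94495786e-01 -4.41214808e-02  0.00000000e+00]
 [ 5.49321289e-01  2.28310372e-02  0.00000000e+00]]
box in edge fr
[[-0.1826 -0.2786]
 [-0.0523 -0.3647]
 [ 0.0147 -0.2633]
 [-0.1155 -0.1771]]
[array([-0.0374, -0.2348]), array([-0.1044, -0.3253])]
[array([-0.004, -0.369]), array([-0.   , -0.381]), array([-0.042,  0.003]), array([-0.12 ,  0.034]), array([-0.04 , -0.493]), array([-0.329, -0.385]), array([ 0.26 , -0.391]), array([ 0.006, -0.389])]
```

>>> {"method": "apply_moves", "body": {"rows": [{"y": -29,"z": -29},{"y": -29,"z": -29},{"y": -29,"z": -29},{"y": -29,"z": -29,"az": -3},{"x": 41,"az": -5}]}}

```text
invalid input at $.rows[0]: expected keys x, y, z, ax, ay, az, gripper
```

>>> {"method": "apply_moves", "body": {"rows": [{"x": 41,"az": -5},{"x": 41,"az": -5},{"x": 41,"az": -5},{"x": 41,"az": -5},{"x": 41,"az": -5}]}}

```text
invalid input at $.rows[0]: expected keys x, y, z, ax, ay, az, gripper
```

```bash
cat > st.py <<'E'
from h import *
O=np.array([.588,.192]); D=np.array([.25868,.96596]); N=np.array([D[1],-D[0]])
def st():
    o=get_obs(); M=R.from_quat(o["ee_rot"]).as_matrix(); p=np.array(o["position"])
    print("t",round(o["clock"],2),"p",p.round(4),"theta",np.degrees(np.arctan2(M[1,0],M[0,0])).round(2),"zax",M[:,2].round(3),"e",((p[:2]-O)@N).round(4),((p[:2]-O)@D).round(4),"F",np.round(o["ft_force"],1),"q",np.round(o["joint_pos"],2),"g",round(o["grip_width"],2))
if __name__=="__main__": st()
E
python3 st.py
```

```text
t 0.1 p [ 0.1928 -0.5942  0.2416] theta 17.98 zax [-0.     0.001 -1.   ] e -0.1783 -0.8616 F [ 0.8  0.7 -0.5] q [ 1.23  0.33 -0.06  1.46  0.02  1.35 -0.09] g 1.0
```

>>> {"method": "apply_moves", "body": {"rows": [{"x": 0,"y": -29,"z": -29,"ax": 0,"ay": 0,"az": 0,"gripper": 0},{"x": 0,"y": -29,"z": -29,"ax": 0,"ay": 0,"az": 0,"gripper": 0},{"x": 0,"y": -29,"z": -29,"ax": 0,"ay": 0,"az": 0,"gripper": 0},{"x": 0,"y": -29,"z": -29,"ax": 0,"ay": 0,"az": 0,"gripper": 0},{"x": 41,"y": 0,"z": 0,"ax": 0,"ay": 0,"az": -5,"gripper": 0}]}}

```text
clock: 0.52
position: [0.1887, -0.4726, 0.3655]
ee_rot: [0.981, 0.193, -0.001, 0.005]
ft_force: [-1.1, -2.9, 0.1]
grip_width: 1.002
grasp_force: 0.0
```

>>> {"method": "apply_moves", "body": {"rows": [{"x": 41,"y": 0,"z": 0,"ax": 0,"ay": 0,"az": -5,"gripper": 0},{"x": 41,"y": 0,"z": 0,"ax": 0,"ay": 0,"az": -5,"gripper": 0},{"x": 41,"y": 0,"z": 0,"ax": 0,"ay": 0,"az": -5,"gripper": 0},{"x": 41,"y": 0,"z": 0,"ax": 0,"ay": 0,"az": -5,"gripper": 0},{"x": 41,"y": 0,"z": 0,"ax": 0,"ay": 0,"az": -5,"gripper": 0}]}}

```text
clock: 0.93
position: [0.3681, -0.3594, 0.3579]
ee_rot: [0.913, 0.408, -0.0, -0.0]
ft_force: [1.4, -0.8, -0.2]
grip_width: 1.001
grasp_force: 0.0
```

```bash
python3 st.py
```

```text
t 0.93 p [ 0.3681 -0.3594  0.3579] theta 48.21 zax [-0.  0. -1.] e -0.0697 -0.5895 F [ 1.4 -0.8 -0.2] q [ 0.99  0.07 -0.32  1.54  0.02  1.54 -0.06] g 1.0
```

>>> {"method": "apply_moves", "body": {"rows": [{"x": 41,"y": 0,"z": 0,"ax": 0,"ay": 0,"az": -5,"gripper": 0},{"x": 41,"y": 0,"z": 0,"ax": 0,"ay": 0,"az": -5,"gripper": 0},{"x": 41,"y": 0,"z": 0,"ax": 0,"ay": 0,"az": -5,"gripper": 0},{"x": 41,"y": 0,"z": 0,"ax": 0,"ay": 0,"az": -5,"gripper": 0},{"x": 41,"y": 0,"z": 0,"ax": 0,"ay": 0,"az": -5,"gripper": 0}]}}

```text
clock: 1.35
position: [0.4754, -0.1864, 0.3578]
ee_rot: [0.803, 0.596, -0.0, -0.0]
ft_force: [1.4, -0.5, -0.1]
grip_width: 1.003
grasp_force: 0.0
```

>>> {"method": "apply_moves", "body": {"rows": [{"x": 41,"y": 0,"z": 0,"ax": 0,"ay": 0,"az": -5,"gripper": 0},{"x": 41,"y": 0,"z": 0,"ax": 0,"ay": 0,"az": -5,"gripper": 0},{"x": 41,"y": 0,"z": 0,"ax": 0,"ay": 0,"az": -5,"gripper": 0},{"x": 41,"y": 0,"z": 0,"ax": 0,"ay": 0,"az": -5,"gripper": 0},{"x": 41,"y": 0,"z": 0,"ax": 0,"ay": 0,"az": -5,"gripper": 0}]}}

```text
clock: 1.77
position: [0.4994, 0.0156, 0.3579]
ee_rot: [0.655, 0.756, -0.0, -0.0]
ft_force: [1.0, 0.4, 0.3]
grip_width: 1.003
grasp_force: 0.0
```

>>> {"method": "apply_moves", "body": {"rows": [{"x": 41,"y": 0,"z": 0,"ax": 0,"ay": 0,"az": -5,"gripper": 0},{"x": 41,"y": 0,"z": 0,"ax": 0,"ay": 0,"az": -5,"gripper": 0},{"x": 41,"y": 0,"z": 0,"ax": 0,"ay": 0,"az": -5,"gripper": 0},{"x": 41,"y": 0,"z": 0,"ax": 0,"ay": 0,"az": -5,"gripper": 0},{"x": 0,"y": 0,"z": 0,"ax": 0,"ay": 0,"az": -5,"gripper": 0}]}}

```text
clock: 2.18
position: [0.4519, 0.1794, 0.3588]
ee_rot: [0.47, 0.882, 0.001, -0.0]
ft_force: [-0.6, 0.6, 1.2]
grip_width: 1.0
grasp_force: 0.0
```

```bash
python3 st.py
```

```text
t 2.18 p [0.4519 0.1794 0.3588] theta 123.88 zax [ 0.     0.002 -1.   ] e -0.1282 -0.0474 F [-0.6  0.6  1.2] q [ 0.4   0.04 -0.88  1.58  0.03  1.54  0.11] g 1.0
```

>>> {"method": "apply_moves", "body": {"rows": [{"x": 40,"y": 3,"z": 0,"ax": 0,"ay": 0,"az": 0,"gripper": 0},{"x": 40,"y": 3,"z": 0,"ax": 0,"ay": 0,"az": 0,"gripper": 0},{"x": 8,"y": 0,"z": 30,"ax": 0,"ay": 0,"az": -5,"gripper": 0},{"x": 0,"y": 0,"z": 40,"ax": 0,"ay": 0,"az": -2.6,"gripper": 0},{"x": 0,"y": 0,"z": 40,"ax": 0,"ay": 0,"az": 0,"gripper": 0}]}}

```text
clock: 2.6
position: [0.4126, 0.2491, 0.2475]
ee_rot: [0.416, 0.91, 0.001, 0.001]
ft_force: [1.8, -1.2, -0.9]
grip_width: 0.998
grasp_force: 0.0
```

>>> {"method": "apply_moves", "body": {"rows": [{"x": 0,"y": 0,"z": 40,"ax": 0,"ay": 0,"az": 0,"gripper": 0},{"x": 0,"y": 0,"z": 40,"ax": 0,"ay": 0,"az": 0,"gripper": 0},{"x": 0,"y": 0,"z": 0,"ax": 0,"ay": 0,"az": 0,"gripper": 0},{"x": 0,"y": 0,"z": 0,"ax": 0,"ay": 0,"az": 0,"gripper": 0}]}}

```text
clock: 2.93
position: [0.4121, 0.2477, 0.1678]
ee_rot: [0.418, 0.909, -0.001, -0.001]
ft_force: [-0.1, 0.3, 1.2]
grip_width: 0.998
grasp_force: 0.0
```

```bash
python3 - <<'E'
from st import *
import pickle
st(); a=camera("wrist"); b=camera("top"); save(a,"w1"); save(b,"t1"); pickle.dump((a,b),open("1.pkl","wb"))
cv2.imwrite("pics/c1.png",np.hstack([cv2.resize(x["color"],(400,300))[:,:,::-1] for x in(a,b)]))
E
```

```text
t 2.93 p [0.4121 0.2477 0.1678] theta 130.61 zax [-0.004 -0.001 -1.   ] e -0.1843 0.0083 F [-0.1  0.3  1.2] q [ 0.26  0.18 -0.96  1.88  0.16  1.16 -0.05] g 1.0
```

View pics/c1.png

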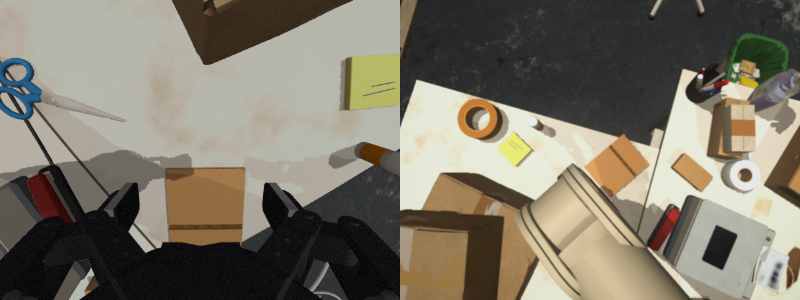

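The left half shows the wrist view: the insert lies nearly parallel to the tool, with its back edge at row 168 (of 300) and its crease at row 227. The right half shows the arm clear of everything. Next I measure the back edge from the wrist picture.

```bash
python3 - <<'E'
from st import *
from m import *
import pickle
a,b=pickle.load(open("1.pkl","rb"))
W,k=insert(a,(255,255,400,375)); r=cv2.boundingRect(k); print(r)
P=k.reshape(-1,2)
top=P[(P[:,1]<r[1]+8)&(P[:,0]>r[0]+12)&(P[:,0]<r[0]+r[2]-12)]
le=P[(P[:,0]<r[0]+8)&(P[:,1]>r[1]+12)&(P[:,1]<350)]; ri=P[(P[:,0]>r[0]+r[2]-8)&(P[:,1]>r[1]+12)&(P[:,1]<350)]
for n,q in(("back",top),("l",le),("r",ri)):
    w=ray(a,q,.008)[:,:2].astype(np.float32); v=cv2.fitLine(w,cv2.DIST_HUBER,0,.001,.001).ravel(); print(n,v.round(4),np.degrees(np.arctan2(v[1],v[0])).round(2), "mid",w.mean(0))
c=ray(a,[(r[0]+1,r[1]+1),(r[0]+r[2]-1,r[1]+1),(272,364),(386,364)],.008); print(c.round(4)); print([(float((x[:2]-O)@N),float((x[:2]-O)@D)) for x in c])
print(proj(a,[[.4121,.2477,.1678]]))
E
```

```text
(264, 268, 128, 107)
back [0.7477 0.6641 0.4408 0.2214] 41.61 mid [0.44083083 0.2213923 ]
l [ 0.6608 -0.7506  0.4277  0.1464] -48.64 mid [0.42770892 0.14639798]
r [ 0.662  -0.7495  0.523   0.2175] -48.55 mid [0.5175021 0.2237331]
[[0.3969 0.1829 0.008 ]
 [0.4855 0.2591 0.008 ]
 [0.4655 0.1063 0.008 ]
 [0.5533 0.1819 0.008 ]]
[(-0.18224356980338902, -0.05824178468997628), (-0.11641647515996661, 0.038328331315190596), (-0.09617766159765406, -0.114497503010297), (-0.030895490739970916, -0.01868643740101239)]
[[323.71921721 311.22106166]]
```

>>> {"method": "apply_moves", "body": {"rows": [{"x": 0,"y": 0,"z": 40,"ax": 0,"ay": 0,"az": -0.9,"gripper": 0},{"x": 0,"y": 0,"z": 40,"ax": 0,"ay": 0,"az": 0,"gripper": 0},{"x": 0,"y": 0,"z": 40,"ax": 0,"ay": 0,"az": 0,"gripper": 0},{"x": 0,"y": 0,"z": 23,"ax": 0,"ay": 0,"az": 0,"gripper": 0},{"x": 0,"y": 0,"z": 0,"ax": 0,"ay": 0,"az": 0,"gripper": 0}]}}

```text
clock: 3.45
position: [0.4126, 0.2471, 0.0235]
ee_rot: [0.411, 0.912, -0.001, -0.001]
ft_force: [-1.4, -0.3, 0.4]
grip_width: 1.004
grasp_force: 0.0
```

>>> {"method": "apply_moves", "body": {"rows": [{"x": 0,"y": 0,"z": 6,"ax": 0,"ay": 0,"az": 0,"gripper": 0},{"x": 0,"y": 0,"z": 0,"ax": 0,"ay": 0,"az": 0,"gripper": 0},{"x": 0,"y": 0,"z": 4,"ax": 0,"ay": 0,"az": 0,"gripper": 0},{"x": 0,"y": 0,"z": 0,"ax": 0,"ay": 0,"az": 0,"gripper": 0},{"x": 0,"y": 0,"z": 0,"ax": 0,"ay": 0,"az": 0,"gripper": 0}]}}

```text
clock: 3.87
position: [0.4139, 0.2482, 0.0164]
ee_rot: [0.411, 0.912, 0.001, 0.001]
ft_force: [-0.2, -1.1, -0.2]
grip_width: 1.0
grasp_force: 0.0
```

```bash
python3 st.py
```

```text
t 3.87 p [0.4139 0.2482 0.0164] theta 131.46 zax [ 0.002  0.    -1.   ] e -0.1827 0.0093 F [-0.2 -1.1 -0.2] q [ 0.12  0.43 -0.85  2.01  0.42  0.88 -0.24] g 1.0
```

>>> {"method": "apply_moves", "body": {"rows": [{"x": 0,"y": 0,"z": 4,"ax": 0,"ay": 0,"az": 0,"gripper": 0},{"x": 0,"y": 0,"z": 0,"ax": 0,"ay": 0,"az": 0,"gripper": 0},{"x": 0,"y": 0,"z": 0,"ax": 0,"ay": 0,"az": 0,"gripper": 0}]}}

```text
clock: 4.12
position: [0.4131, 0.2479, 0.0113]
ee_rot: [0.411, 0.912, -0.0, 0.0]
ft_force: [-0.2, 0.1, -1.0]
grip_width: 1.0
grasp_force: 0.0
```

>>> {"method": "apply_moves", "body": {"rows": [{"x": 0,"y": 0,"z": 3,"ax": 0,"ay": 0,"az": 0,"gripper": 0},{"x": 0,"y": 0,"z": 0,"ax": 0,"ay": 0,"az": 0,"gripper": 0},{"x": 0,"y": 0,"z": 0,"ax": 0,"ay": 0,"az": 0,"gripper": 0}]}}

```text
clock: 4.37
position: [0.413, 0.248, 0.0081]
ee_rot: [0.411, 0.912, -0.0, -0.0]
ft_force: [0.3, 0.3, 0.2]
grip_width: 1.002
grasp_force: 0.0
```

>>> {"method": "apply_moves", "body": {"rows": [{"x": 0,"y": 0,"z": 3,"ax": 0,"ay": 0,"az": 0,"gripper": 0},{"x": 0,"y": 0,"z": 0,"ax": 0,"ay": 0,"az": 0,"gripper": 0},{"x": 0,"y": 0,"z": 0,"ax": 0,"ay": 0,"az": 0,"gripper": 0}]}}

```text
clock: 4.62
position: [0.413, 0.248, 0.0051]
ee_rot: [0.411, 0.912, -0.0, -0.0]
ft_force: [0.3, 0.3, 0.4]
grip_width: 0.998
grasp_force: 0.0
```

>>> {"method": "apply_moves", "body": {"rows": [{"x": 0,"y": 0,"z": 2.5,"ax": 0,"ay": 0,"az": 0,"gripper": 0},{"x": 0,"y": 0,"z": 0,"ax": 0,"ay": 0,"az": 0,"gripper": 0},{"x": 0,"y": 0,"z": 0,"ax": 0,"ay": 0,"az": 0,"gripper": 0}]}}

```text
clock: 4.87
position: [0.413, 0.248, 0.0026]
ee_rot: [0.411, 0.912, -0.0, -0.0]
ft_force: [0.1, -0.6, -0.3]
grip_width: 0.996
grasp_force: 0.0
```

>>> {"method": "apply_moves", "body": {"rows": [{"x": 0,"y": 0,"z": 1.5,"ax": 0,"ay": 0,"az": 0,"gripper": 0},{"x": 0,"y": 0,"z": 0,"ax": 0,"ay": 0,"az": 0,"gripper": 0},{"x": 0,"y": 0,"z": 0,"ax": 0,"ay": 0,"az": 0,"gripper": 0}]}}

```text
clock: 5.12
position: [0.4131, 0.248, 0.0012]
ee_rot: [0.411, 0.912, -0.0, 0.0]
ft_force: [0.3, 0.5, 0.5]
grip_width: 1.001
grasp_force: 0.0
```

```bash
python3 - <<'E'
from st import *
import pickle
st(); a=camera("wrist"); pickle.dump(a,open("2.pkl","wb")); save(a,"w2")
E
```

```text
t 5.12 p [0.4131 0.248  0.0012] theta 131.48 zax [-0. -0. -1.] e -0.1834 0.0088 F [0.3 0.5 0.5] q [ 0.1   0.45 -0.84  2.02  0.44  0.86 -0.26] g 1.0
```

View pics/w2.png

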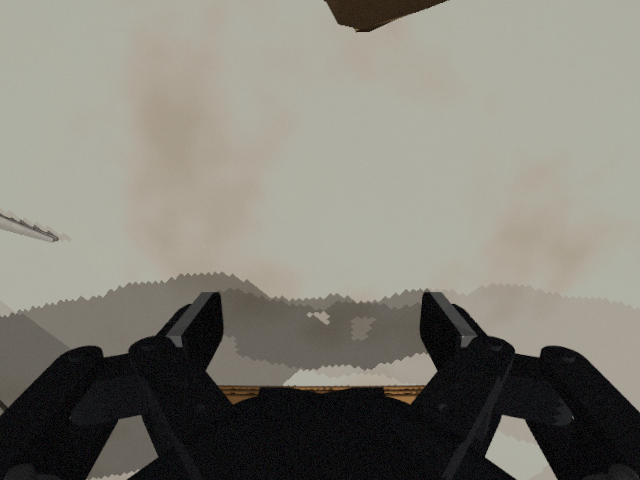

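Wrist view: the open fingertips are at (210,300) and (430,300), and the insert's back edge is at row 388, square to them. I'll make contact now, then push with rotation.

>>> {"method": "apply_moves", "body": {"rows": [{"x": -10,"y": 0,"z": 0,"ax": 0,"ay": 0,"az": 0,"gripper": 0},{"x": -10,"y": 0,"z": 0,"ax": 0,"ay": 0,"az": 0,"gripper": 0},{"x": -5,"y": 0,"z": 0,"ax": 0,"ay": 0,"az": 0,"gripper": 0},{"x": -5,"y": 0,"z": 0,"ax": 0,"ay": 0,"az": 0,"gripper": 0},{"x": 0,"y": 0,"z": 0,"ax": 0,"ay": 0,"az": 0,"gripper": 0}]}}

```text
clock: 5.58
position: [0.4339, 0.2244, 0.0012]
ee_rot: [0.412, 0.911, -0.0, 0.0]
ft_force: [0.4, -0.6, 0.3]
grip_width: 0.999
grasp_force: 0.0
```

>>> {"method": "apply_moves", "body": {"rows": [{"x": -3.5,"y": -3.7,"z": 0,"ax": 0,"ay": 0,"az": -2.4,"gripper": 0},{"x": -3.5,"y": -3.7,"z": 0,"ax": 0,"ay": 0,"az": -2.4,"gripper": 0},{"x": -3.5,"y": -3.7,"z": 0,"ax": 0,"ay": 0,"az": -2.4,"gripper": 0},{"x": -3.5,"y": -3.7,"z": 0,"ax": 0,"ay": 0,"az": -2.4,"gripper": 0},{"x": 0,"y": 0,"z": 0,"ax": 0,"ay": 0,"az": 0,"gripper": 0}]}}

```text
clock: 6.0
position: [0.4323, 0.2047, 0.0012]
ee_rot: [0.332, 0.943, -0.0, -0.0]
ft_force: [-2.4, -0.7, 1.0]
grip_width: 1.0
grasp_force: 0.6
```

```bash
python3 - <<'E'
from st import *
import pickle
st(); b=camera("top"); pickle.dump(b,open("3.pkl","wb")); save(b,"t3")
cv2.imwrite("pics/t3c.png",cv2.resize(b["color"][180:360,260:460],(800,600)[:2],interpolation=cv2.INTER_CUBIC)[:,:,::-1])
E
```

```text
t 6.0 p [0.4323 0.2047 0.0012] theta 141.16 zax [-0. -0. -1.] e -0.1537 -0.028 F [-2.4 -0.7  1. ] q [ 0.22  0.45 -0.86  2.03  0.45  0.86  0.  ] g 1.0
```

View pics/t3c.png

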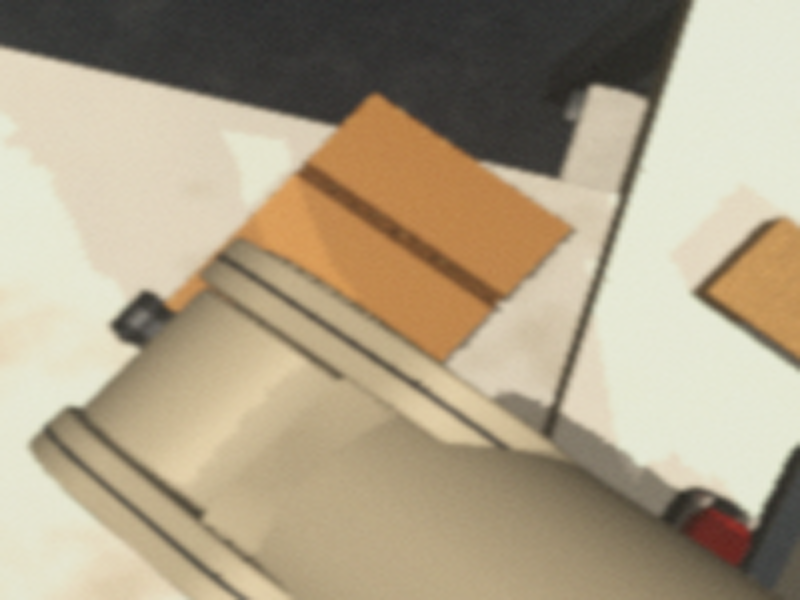

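The crop shows the insert turned part way with its crease from (335,231) to (384,270) in full-picture pixels. Nothing blocks the view of the crease, so I can track it by program.

```bash
cat > cr.py <<'E'
from st import *
from m import insert
def crease(c,roi=(285,150,410,325),dbg=False):
    x0,y0,x1,y1=roi; hsv=cv2.cvtColor(c["color"],cv2.COLOR_RGB2HSV)
    M=cv2.inRange(hsv,(4,110,50),(22,255,255)); Z=np.zeros_like(M); Z[y0:y1,x0:x1]=M[y0:y1,x0:x1]
    Z=cv2.morphologyEx(Z,cv2.MORPH_CLOSE,np.ones((5,5)))
    k=max(cv2.findContours(Z,cv2.RETR_EXTERNAL,cv2.CHAIN_APPROX_NONE)[0],key=cv2.contourArea)
    H=np.zeros_like(M); cv2.drawContours(H,[k],-1,255,-1)
    g=cv2.cvtColor(c["color"],cv2.COLOR_RGB2GRAY)
    bh=cv2.morphologyEx(g,cv2.MORPH_BLACKHAT,np.ones((9,9)))
    inn=cv2.erode(H,np.ones((7,7))); p=np.argwhere((bh>25)&(inn>0))[:,::-1].astype(np.float32)
    for _ in range(4):
        v=cv2.fitLine(p,cv2.DIST_HUBER,0,.01,.01).ravel(); r=abs((p-v[2:])@np.array([-v[1],v[0]])); p=p[r<3]
    t=np.arange(-60,60,.25); q=v[2:]+t[:,None]*v[:2]
    ins=np.array([H[int(round(y)),int(round(x))]>0 for x,y in q]); L=q[ins][0],q[ins][-1]
    W=ray(c,L,.008)[:,:2]; E=np.c_[(W-O)@N,(W-O)@D]
    d=W[1]-W[0]; d*=np.sign(d[1]); E=E[np.argsort(-E[:,1])]; dE=E[0]-E[1]
    ang=np.degrees(np.arctan2(-dE[0],dE[1]))
    print("n",len(p),"px",np.round(L,1).tolist(),"left/right edge-frame",E.round(4).tolist(),"len",np.hypot(*dE).round(4),"skew deg",ang.round(2))
    return E
E
python3 - <<'E'
from cr import *
import pickle
crease(pickle.load(open("top0.pkl","rb"))); crease(pickle.load(open("3.pkl","rb")))
E
```

```text
n 289 px [[335.7, 233.3], [376.3, 281.1]] left/right edge-frame [[-0.0336, -0.0191], [-0.0983, -0.1161]] len 0.1166 skew deg -33.71
n 288 px [[335.5, 230.4], [383.4, 269.8]] left/right edge-frame [[-0.0284, -0.0174], [-0.0744, -0.1232]] len 0.1153 skew deg -23.53
```

>>> {"method": "apply_moves", "body": {"rows": [{"x": -3.5,"y": -3.7,"z": 0,"ax": 0,"ay": 0,"az": -2.4,"gripper": 0},{"x": -3.5,"y": -3.7,"z": 0,"ax": 0,"ay": 0,"az": -2.4,"gripper": 0},{"x": -3.5,"y": -3.7,"z": 0,"ax": 0,"ay": 0,"az": -2.4,"gripper": 0},{"x": -3.5,"y": -3.7,"z": 0,"ax": 0,"ay": 0,"az": -2.4,"gripper": 0},{"x": -3.5,"y": -3.7,"z": 0,"ax": 0,"ay": 0,"az": -2.4,"gripper": 0}]}}

```text
clock: 6.47
position: [0.4363, 0.1807, 0.0014]
ee_rot: [0.232, 0.973, 0.0, -0.0]
ft_force: [-1.3, 1.7, 1.1]
grip_width: 1.001
grasp_force: 1.0
```

>>> {"method": "apply_moves", "body": {"rows": [{"x": -3.5,"y": -3.7,"z": 0,"ax": 0,"ay": 0,"az": -2.4,"gripper": 0},{"x": -3.5,"y": -3.7,"z": 0,"ax": 0,"ay": 0,"az": -2.4,"gripper": 0},{"x": -3.5,"y": -3.7,"z": 0,"ax": 0,"ay": 0,"az": -2.4,"gripper": 0},{"x": -3.5,"y": -3.7,"z": 0,"ax": 0,"ay": 0,"az": -2.4,"gripper": 0},{"x": 0,"y": 0,"z": 0,"ax": 0,"ay": 0,"az": 0,"gripper": 0}]}}

```text
clock: 6.88
position: [0.4437, 0.1607, 0.0012]
ee_rot: [0.151, 0.989, -0.0, -0.0]
ft_force: [-1.0, 0.7, 0.4]
grip_width: 0.994
grasp_force: 0.5
```

```bash
python3 - <<'E'
from cr import *
st(); crease(camera("top"))
E
```

```text
t 6.88 p [0.4437 0.1607 0.0012] theta 162.67 zax [-0. -0. -1.] e -0.1313 -0.0676 F [-1.   0.7  0.4] q [ 0.38  0.47 -0.93  2.04  0.49  0.87  0.44] g 0.99
n 289 px [[333.6, 224.5], [392.4, 244.1]] left/right edge-frame [[-0.0188, -0.0109], [-0.0237, -0.1266]] len 0.1157 skew deg -2.46
```

>>> {"method": "apply_moves", "body": {"rows": [{"x": -4,"y": -2,"z": 0,"ax": 0,"ay": 0,"az": -2.4,"gripper": 0},{"x": -4,"y": 0,"z": 0,"ax": 0,"ay": 0,"az": 0,"gripper": 0},{"x": -4,"y": 0,"z": 0,"ax": 0,"ay": 0,"az": 0,"gripper": 0},{"x": -3,"y": 0,"z": 0,"ax": 0,"ay": 0,"az": 0,"gripper": 0},{"x": 0,"y": 0,"z": 0,"ax": 0,"ay": 0,"az": 0,"gripper": 0}]}}

```text
clock: 7.35
position: [0.4581, 0.1551, 0.0013]
ee_rot: [0.131, 0.991, 0.0, 0.0]
ft_force: [-0.0, 0.6, 0.2]
grip_width: 0.997
grasp_force: 0.0
```

```bash
python3 - <<'E'
from cr import *
from m import edge_fit
st(); c=camera("top"); crease(c); m,d,n,s=edge_fit(c); print(n,s,(m-O)@N,d)
E
```

```text
t 7.35 p [0.4581 0.1551 0.0013] theta 164.98 zax [ 0.  0. -1.] e -0.1159 -0.0693 F [-0.   0.6  0.2] q [ 0.39  0.49 -0.92  2.01  0.51  0.88  0.49] g 1.0
n 224 px [[334.5, 217.7], [394.4, 234.0]] left/right edge-frame [[-0.006, -0.009], [-0.0044, -0.1249]] len 0.1159 skew deg 0.78
62 0.00055185197397873 0.00034763165707682225 [0.25908281 0.96585511]
```

>>> {"method": "apply_moves", "body": {"rows": [{"x": -2,"y": 0,"z": 0,"ax": 0,"ay": 0,"az": 0,"gripper": 0},{"x": -2,"y": 0,"z": 0,"ax": 0,"ay": 0,"az": 0,"gripper": 0},{"x": -1.6,"y": 0,"z": 0,"ax": 0,"ay": 0,"az": 0,"gripper": 0},{"x": 0,"y": 0,"z": 0,"ax": 0,"ay": 0,"az": 0,"gripper": 0},{"x": 0,"y": 0,"z": 0,"ax": 0,"ay": 0,"az": 0,"gripper": 0}]}}

```text
clock: 7.82
position: [0.4631, 0.1536, 0.0013]
ee_rot: [0.13, 0.992, 0.0, 0.0]
ft_force: [-0.3, 0.8, -0.2]
grip_width: 1.002
grasp_force: 0.2
```

```bash
python3 - <<'E'
from cr import *
from m import edge_fit
import pickle
st(); c=camera("top"); crease(c); m,d,n,s=edge_fit(c); print(n,s,(m-O)@N,d)
pickle.dump(c,open("4.pkl","wb")); save(c,"t4")
cv2.imwrite("pics/t4c.png",cv2.resize(c["color"][150:300,260:460],(800,600),interpolation=cv2.INTER_CUBIC)[:,:,::-1])
E
```

```text
t 7.82 p [0.4631 0.1536 0.0013] theta 165.06 zax [ 0. -0. -1.] e -0.1108 -0.0694 F [-0.3  0.8 -0.2] q [ 0.39  0.5  -0.92  2.    0.52  0.89  0.5 ] g 1.0
n 172 px [[334.5, 215.1], [396.4, 231.4]] left/right edge-frame [[-0.0012, -0.0076], [0.0014, -0.1273]] len 0.1197 skew deg 1.23
63 0.0005263513241999548 0.00040454189332671497 [0.25873562 0.96594817]
```

View pics/t4c.png

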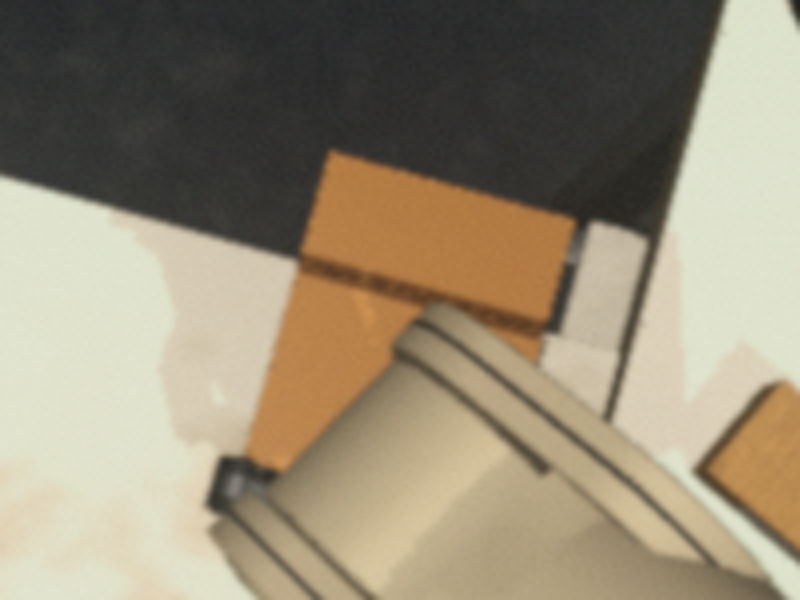

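Crop: the crease runs from (300,262) to (545,325), in line with the bench edge at (297,258). I'll nudge it 0.8 mm, back off, rise, shut the fingers and go over the flap.

>>> {"method": "apply_moves", "body": {"rows": [{"x": -0.8,"y": 0,"z": 0,"ax": 0,"ay": 0,"az": 0,"gripper": 0},{"x": 0,"y": 0,"z": 0,"ax": 0,"ay": 0,"az": 0,"gripper": 0},{"x": 0,"y": 0,"z": 0,"ax": 0,"ay": 0,"az": 0,"gripper": 0},{"x": 10,"y": 0,"z": 0,"ax": 0,"ay": 0,"az": 0,"gripper": 0},{"x": 20,"y": 0,"z": 0,"ax": 0,"ay": 0,"az": 0,"gripper": 0}]}}

```text
clock: 8.28
position: [0.4357, 0.1609, 0.0015]
ee_rot: [0.131, 0.991, 0.0, 0.001]
ft_force: [-0.2, 0.6, 0.4]
grip_width: 1.0
grasp_force: 0.0
```

>>> {"method": "apply_moves", "body": {"rows": [{"x": 0,"y": 0,"z": -30,"ax": 0,"ay": 0,"az": 0,"gripper": 0},{"x": 0,"y": 0,"z": -35,"ax": 0,"ay": 0,"az": 0,"gripper": 0},{"x": 0,"y": 0,"z": -35,"ax": 0,"ay": 0,"az": 0,"gripper": 1},{"x": -35,"y": 0,"z": 0,"ax": 0,"ay": 0,"az": 0,"gripper": 1},{"x": -35,"y": 0,"z": 0,"ax": 0,"ay": 0,"az": 0,"gripper": 1}]}}

```text
clock: 8.7
position: [0.5042, 0.1429, 0.1052]
ee_rot: [0.129, 0.992, -0.001, 0.004]
ft_force: [0.3, -0.3, 0.4]
grip_width: 0.604
grasp_force: 0.0
```

>>> {"method": "apply_moves", "body": {"rows": [{"x": -35,"y": 0,"z": 0,"ax": 0,"ay": 0,"az": 0,"gripper": 1},{"x": -35,"y": 0,"z": 0,"ax": 0,"ay": 0,"az": 0,"gripper": 1},{"x": -35,"y": 0,"z": 0,"ax": 0,"ay": 0,"az": 0,"gripper": 1},{"x": -10,"y": 0,"z": 0,"ax": 0,"ay": 0,"az": 0,"gripper": 1},{"x": 0,"y": 0,"z": 0,"ax": 0,"ay": 0,"az": 0,"gripper": 1}]}}

```text
clock: 9.12
position: [0.6151, 0.1123, 0.1007]
ee_rot: [0.131, 0.991, 0.0, 0.0]
ft_force: [-0.1, -0.2, -0.1]
grip_width: 0.005
grasp_force: 0.0
```

```bash
python3 - <<'E'
from cr import *
import pickle
st(); c=camera("top"); w=camera("wrist"); save(c,"t5"); save(w,"w5"); pickle.dump((c,w),open("5.pkl","wb")); 
cv2.imwrite("pics/c5.png",np.vstack([cv2.resize(c["color"][150:350,200:480],(560,300)),cv2.resize(w["color"],(560,300))])[:,:,::-1])
crease(c)
E
```

```text
t 9.12 p [0.6151 0.1123 0.1007] theta 164.91 zax [ 0.     0.001 -1.   ] e 0.0468 -0.0699 F [-0.1 -0.2 -0.1] q [ 0.41  0.62 -0.9   1.58  0.51  1.19  0.71] g 0.0
n 295 px [[334.6, 214.8], [395.4, 232.3]] left/right edge-frame [[-0.0006, -0.0077], [-0.0008, -0.126]] len 0.1183 skew deg -0.07
```

View pics/c5.png

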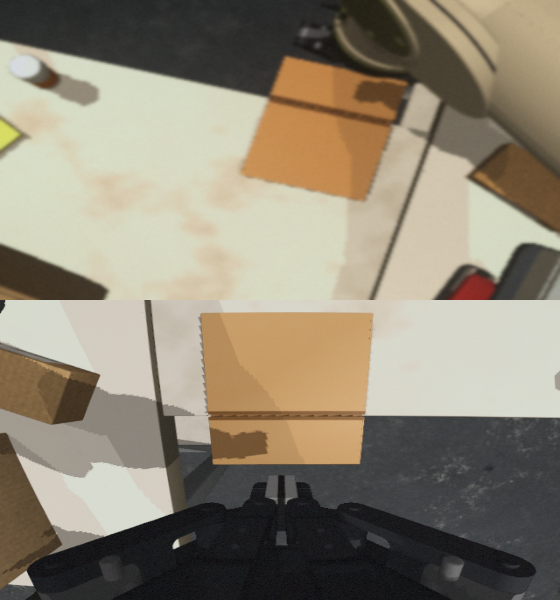

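Top half: the crease is flush with the edge. Bottom half (wrist): crease at row 413, bench edge at row 416, shut fingers beyond the flap's middle. Now I press down.

>>> {"method": "apply_moves", "body": {"rows": [{"x": 0,"y": 0,"z": 35,"ax": 0,"ay": 0,"az": 0,"gripper": 1},{"x": 0,"y": 0,"z": 30,"ax": 0,"ay": 0,"az": 0,"gripper": 1},{"x": 0,"y": 0,"z": 11,"ax": 0,"ay": 0,"az": 0,"gripper": 1},{"x": 0,"y": 0,"z": 0,"ax": 0,"ay": 0,"az": 0,"gripper": 1},{"x": 0,"y": 0,"z": 4,"ax": 0,"ay": 0,"az": 0,"gripper": 1}]}}

```text
clock: 9.63
position: [0.6133, 0.1143, 0.0228]
ee_rot: [0.129, 0.992, 0.0, 0.0]
ft_force: [0.6, 0.0, 1.4]
grip_width: -0.004
grasp_force: 0.0
```

>>> {"method": "apply_moves", "body": {"rows": [{"x": 0,"y": 0,"z": 4,"ax": 0,"ay": 0,"az": 0,"gripper": 1},{"x": 0,"y": 0,"z": 4,"ax": 0,"ay": 0,"az": 0,"gripper": 1},{"x": 0,"y": 0,"z": 4,"ax": 0,"ay": 0,"az": 0,"gripper": 1},{"x": 0,"y": 0,"z": 0,"ax": 0,"ay": 0,"az": 0,"gripper": 1}]}}

```text
clock: 9.97
position: [0.6134, 0.1135, 0.0092]
ee_rot: [0.13, 0.992, -0.0, 0.0]
ft_force: [-0.4, -0.4, 0.2]
grip_width: 0.003
grasp_force: 0.2
```

```bash
python3 - <<'E'
from cr import *
st(); crease(camera("top"))
E
```

```text
t 9.97 p [0.6134 0.1135 0.0092] theta 165.07 zax [ 0. -0. -1.] e 0.0449 -0.0693 F [-0.4 -0.4  0.2] q [ 0.36  0.72 -0.83  1.64  0.6   1.05  0.66] g 0.0
n 253 px [[334.6, 214.1], [395.5, 231.4]] left/right edge-frame [[0.0008, -0.0073], [0.0009, -0.1257]] len 0.1183 skew deg 0.04
```

>>> {"method": "apply_moves", "body": {"rows": [{"x": 0,"y": 0,"z": 4,"ax": 0,"ay": 0,"az": 0,"gripper": 1},{"x": 0,"y": 0,"z": 4,"ax": 0,"ay": 0,"az": 0,"gripper": 1},{"x": 0,"y": 0,"z": 4,"ax": 0,"ay": 0,"az": 0,"gripper": 1},{"x": 0,"y": 0,"z": 4,"ax": 0,"ay": 0,"az": 0,"gripper": 1},{"x": 0,"y": 0,"z": 0,"ax": 0,"ay": 0,"az": 0,"gripper": 1}]}}

```text
clock: 10.43
position: [0.6129, 0.1133, -0.0078]
ee_rot: [0.13, 0.992, -0.0, -0.001]
ft_force: [0.5, -0.3, -0.4]
grip_width: -0.002
grasp_force: 0.0
```

```bash
python3 - <<'E'
from cr import *
from m import edge_fit
st(); c=camera("top"); save(c,"t6"); m,d,n,s=edge_fit(c); print(n,(m-O)@N)
w=camera("wrist"); save(w,"w6")
cv2.imwrite("pics/c6.png",np.vstack([cv2.resize(c["color"][150:350,200:480],(560,300)),cv2.resize(w["color"],(560,300))])[:,:,::-1])
crease(c)
E
```

```text
t 10.43 p [ 0.6129  0.1133 -0.0078] theta 165.08 zax [-0.001 -0.    -1.   ] e 0.0444 -0.0696 F [ 0.5 -0.3 -0.4] q [ 0.35  0.74 -0.82  1.65  0.61  1.03  0.65] g -0.0
61 0.0004129099560838625
n 96 px [[334.6, 214.1], [394.3, 232.4]] left/right edge-frame [[0.0006, -0.0072], [-0.0016, -0.1241]] len 0.1169 skew deg -1.07
```

View pics/c6.png

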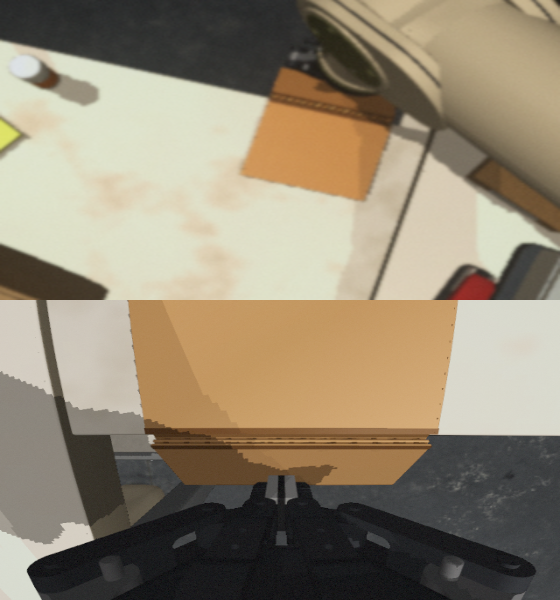

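The flap is folding (wrist view: panel end at row 432, level with the edge at 435) and the panel hasn't moved. I'll go further down, then press inward.

>>> {"method": "apply_moves", "body": {"rows": [{"x": 0,"y": 0,"z": 4,"ax": 0,"ay": 0,"az": 0,"gripper": 1},{"x": 0,"y": 0,"z": 4,"ax": 0,"ay": 0,"az": 0,"gripper": 1},{"x": 0,"y": 0,"z": 4,"ax": 0,"ay": 0,"az": 0,"gripper": 1},{"x": 0,"y": 0,"z": 4,"ax": 0,"ay": 0,"az": 0,"gripper": 1},{"x": 0,"y": 0,"z": 0,"ax": 0,"ay": 0,"az": 0,"gripper": 1}]}}

```text
clock: 10.95
position: [0.6129, 0.1133, -0.0237]
ee_rot: [0.13, 0.992, -0.0, -0.001]
ft_force: [0.1, -0.7, 0.5]
grip_width: 0.0
grasp_force: 0.0
```

>>> {"method": "apply_moves", "body": {"rows": [{"x": 4,"y": 0,"z": 0,"ax": 0,"ay": 0,"az": 0,"gripper": 1},{"x": 4,"y": 0,"z": 0,"ax": 0,"ay": 0,"az": 0,"gripper": 1},{"x": 3,"y": 0,"z": 0,"ax": 0,"ay": 0,"az": 0,"gripper": 1},{"x": 3,"y": 0,"z": 0,"ax": 0,"ay": 0,"az": 0,"gripper": 1},{"x": 0,"y": 0,"z": 0,"ax": 0,"ay": 0,"az": 0,"gripper": 1}]}}

```text
clock: 11.37
position: [0.5992, 0.1174, -0.0225]
ee_rot: [0.13, 0.992, -0.0, -0.0]
ft_force: [0.2, -0.3, -0.2]
grip_width: -0.0
grasp_force: 0.0
```

```bash
python3 - <<'E'
from cr import *
st(); c=camera("top"); save(c,"t7")
W,k=__import__("m").insert(c,(285,150,410,325)); r=cv2.minAreaRect((W*1000).astype(np.float32)); b=cv2.boxPoints(r)/1000
print(r); print(np.c_[(b-O)@N,(b-O)@D].round(4))
E
```

```text
t 11.37 p [ 0.5992  0.1174 -0.0225] theta 165.11 zax [-0. -0. -1.] e 0.0301 -0.0692 F [ 0.2 -0.3 -0.2] q [ 0.35  0.74 -0.81  1.69  0.63  0.99  0.62] g -0.0
((532.8045654296875, 137.51620483398438), (120.95526123046875, 121.09400939941406), 75.1937484741211)
[[-0.0996 -0.1276]
 [ 0.0215 -0.1272]
 [ 0.0211 -0.0062]
 [-0.1    -0.0066]]
```

>>> {"method": "apply_moves", "body": {"rows": [{"x": 3,"y": 0,"z": 0,"ax": 0,"ay": 0,"az": 0,"gripper": 1},{"x": 3,"y": 0,"z": 0,"ax": 0,"ay": 0,"az": 0,"gripper": 1},{"x": 2,"y": 0,"z": 0,"ax": 0,"ay": 0,"az": 0,"gripper": 1},{"x": 0,"y": 0,"z": 0,"ax": 0,"ay": 0,"az": 0,"gripper": 1}]}}

```text
clock: 11.75
position: [0.5916, 0.1193, -0.0227]
ee_rot: [0.13, 0.992, -0.0, -0.0]
ft_force: [-0.2, 0.3, 0.6]
grip_width: 0.001
grasp_force: 0.0
```

>>> {"method": "apply_moves", "body": {"rows": [{"x": 1,"y": 0,"z": 0,"ax": 0,"ay": 0,"az": 0,"gripper": 1},{"x": 1,"y": 0,"z": 0,"ax": 0,"ay": 0,"az": 0,"gripper": 1},{"x": 0,"y": 0,"z": 0,"ax": 0,"ay": 0,"az": 0,"gripper": 1},{"x": 0,"y": 0,"z": 0,"ax": 0,"ay": 0,"az": 0,"gripper": 1}]}}

```text
clock: 12.08
position: [0.5902, 0.1196, -0.0227]
ee_rot: [0.13, 0.992, -0.0, 0.0]
ft_force: [0.8, -0.1, -0.5]
grip_width: 0.001
grasp_force: 0.5
```

```bash
python3 - <<'E'
from cr import *
st(); c=camera("top")
W,k=__import__("m").insert(c,(285,150,410,325)); r=cv2.minAreaRect((W*1000).astype(np.float32)); b=cv2.boxPoints(r)/1000
print(np.c_[(b-O)@N,(b-O)@D].round(4))
E
```

```text
t 12.08 p [ 0.5902  0.1196 -0.0227] theta 165.07 zax [ 0. -0. -1.] e 0.0208 -0.0693 F [ 0.8 -0.1 -0.5] q [ 0.35  0.73 -0.82  1.71  0.62  0.98  0.61] g 0.0
[[-0.1    -0.1275]
 [ 0.0203 -0.1279]
 [ 0.0207 -0.007 ]
 [-0.0996 -0.0066]]
```

>>> {"method": "apply_moves", "body": {"rows": [{"x": -10,"y": 0,"z": 0,"ax": 0,"ay": 0,"az": 0,"gripper": 1},{"x": -30,"y": 0,"z": 0,"ax": 0,"ay": 0,"az": 0,"gripper": 1},{"x": -30,"y": 0,"z": 0,"ax": 0,"ay": 0,"az": 0,"gripper": 1},{"x": 0,"y": 0,"z": -40,"ax": 0,"ay": 0,"az": 0,"gripper": 1},{"x": 0,"y": 0,"z": -40,"ax": 0,"ay": 0,"az": 0,"gripper": 1}]}}

```text
clock: 12.55
position: [0.6572, 0.1002, 0.0541]
ee_rot: [0.131, 0.991, -0.0, -0.004]
ft_force: [0.3, 0.3, 0.9]
grip_width: -0.003
grasp_force: 0.0
```

>>> {"method": "apply_moves", "body": {"rows": [{"x": 0,"y": 0,"z": -40,"ax": 0,"ay": 0,"az": 0,"gripper": 1},{"x": 0,"y": 0,"z": -40,"ax": 0,"ay": 0,"az": 0,"gripper": 1},{"x": 0,"y": 0,"z": 0,"ax": 0,"ay": 0,"az": 0,"gripper": 1},{"x": 0,"y": 0,"z": 0,"ax": 0,"ay": 0,"az": 0,"gripper": 1}]}}

```text
clock: 12.88
position: [0.6595, 0.102, 0.1402]
ee_rot: [0.13, 0.992, 0.001, 0.002]
ft_force: [-0.3, -0.2, -0.7]
grip_width: -0.001
grasp_force: 0.0
```

```bash
python3 - <<'E'
from cr import *
st(); c=camera("top"); w=camera("wrist")
W,k=__import__("m").insert(c,(285,150,410,325)); r=cv2.minAreaRect((W*1000).astype(np.float32)); b=cv2.boxPoints(r)/1000
print(np.c_[(b-O)@N,(b-O)@D].round(4))
# expected outermost px for flap angles, at mid y
y=-.067
for deg in(60,72,80,90):
    t=np.radians(deg); P=[]
    for a,h in((.055,0),(.055,.008),(0,.008)):
        x=a*np.cos(t)+h*np.sin(t); z=-a*np.sin(t)+h*np.cos(t); P.append(np.r_[O+x*N+y*D,z])
    q=ray(c,proj(c,P),.008)[:,:2]; print(deg,((q-O)@N).round(4))
cv2.imwrite("pics/c8.png",np.vstack([cv2.resize(c["color"][150:350,200:480],(560,300)),cv2.resize(w["color"],(560,300))])[:,:,::-1])
E
```

```text
t 12.88 p [0.6595 0.102  0.1402] theta 165.06 zax [ 0.005  0.001 -1.   ] e 0.0924 -0.0684 F [-0.3 -0.2 -0.7] q [ 0.38  0.65 -0.89  1.43  0.51  1.3   0.77] g -0.0
[[-0.1    -0.1273]
 [ 0.0085 -0.1277]
 [ 0.0089 -0.0067]
 [-0.0996 -0.0063]]
60 [0.0185 0.0257 0.0063]
72 [0.008  0.0155 0.0068]
80 [0.0008 0.0083 0.0069]
90 [-0.0082 -0.0008  0.0068]
```

View pics/c8.png

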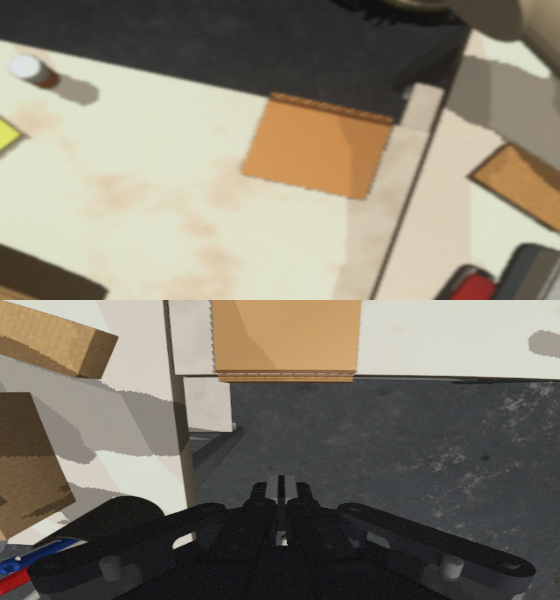

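Top and wrist views show the flap folded down, with the measured outline ending 9 mm beyond the edge, which means at least 80°. The back edge is at -99.8 mm, so the crease is on the edge. The hand is clear, so I'm handing in.

```bash
python3 -c "
from workcell import *
print(hand_in())"
```

```text
the job is handed in; nothing more can be done
None
```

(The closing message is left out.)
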